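# Unhook the microphone head from its lipped cradle and set it on the walnut block

## Task

Take the grey cast microphone head out of its riveted zinc cradle: push it back against the hidden rubber buffer until you feel it take the push and its nose comes out from under the retaining lip, tip the nose up over the lip, then draw it forward and up so that its tail comes out from under the hood. Set it down without dropping it, upright, centred on the walnut block and lying along it between the two rubber edges, and let go. Never force it against the cradle (keep well under 14 N) and leave everything else where it stands.

Things in the scene. Friction and masses are not known exactly. Their poses are not given: they have to be found in the camera images.
- mic_head: grey cast microphone head, the thing to move, loose, about 0.36 kg. Body: upright flat-sided block 80 mm long (x), 40 mm wide (y), 64 mm tall, grille slots on top and sides, a tongue at each end (nose, tail). Origin: centre of the underside; z up; +x points to the nose. Grasp it from above across its 40 mm width, about 44 mm up, with some 35 N
- nose_tip (a point): middle of the end face of the head's nose, a steel tongue 24 mm wide from x = 40 to 66 mm, z = 4 to 8 mm of the head, whose last 2.5 mm turn up to z = 12 mm as a hook; this point at x = 66, z = 8 mm
- tail_tip (a point): middle of the end face of the head's tail, a steel tongue 24 mm wide, 8 mm thick, from x = -40 to -78 mm, z = 8 to 16 mm of the head; this point at x = -78, z = 12 mm
- rear_edge (a point): middle of the head's rear bottom edge (x = -40 mm, z = 0 of the head), about which to tip it nose up by 0.25 to 0.3 rad once it is pushed back. Tipping presses the buffer up to 4 mm further: ease the head forward by about that much once the nose is above the lip (from 0.17 rad)
- cradle: zinc cradle fixed to the shelf, 224 mm long (x), 88 mm wide. Origin: middle of its underside; +x points to the retaining lip, -x to the hood. Lip, hood and buffer are one rigid dark frame, fixed anywhere within 10 mm either way along x: this offset is NOT measured, differs each time and does not change in use, so the right push depth must be felt
- bed (a point): centre of the cradle's bed floor, 8 mm above the cradle's underside. The floor spans x = -68 to 90 mm of the cradle, none behind. The head starts on it, nose to +x, centred within 2 mm, between two cheeks 12 mm high with 3 mm play on each side
- lip_nominal (a point): where the lip's inner edge would be at zero frame offset (x = 53 mm of the cradle), at the lip's underside. The lip is a plate 48 mm wide, 16.5 to 19.5 mm above the bed floor, its first 2.5 mm turned down to 14 mm, reaching 27 mm to a closed end wall 4 mm thick. At the start 1 to 25 mm of the nose is under it; tipped too early, the nose hook catches behind the turned-down edge: keep the head level while pushing
- hood_nominal (a point): where the hood's front edge would be at zero frame offset (x = -65 mm of the cradle), at the hood's underside. The hood is a plate 66 mm wide, 20 to 23 mm above the bed floor, reaching 49 mm back over the tail. Lifting the head level catches the tail under it: tip first, then draw the head about 45 mm towards +x, rising about 10 mm, then lift
- buffer_nominal (a point): where the rubber buffer's face would be at zero frame offset, under the hood (x = -90.4 mm of the cradle). It is sprung, about 2.2 N per mm, solid after 12 mm. The tail meets it 0.6 mm (1.3 N) before the nose is out from under the lip: when it pushes back with 3 to 6 N the nose is free to tip up. Sliding friction of the head adds 1.5 to 3.5 N
- mic_block: walnut microphone block, fixed, 110 mm long (x), 74 mm wide (y), 24 mm high, with a rubber edge 8 mm wide standing 8 mm above the wood along each long side; 49 mm clear between them. Origin: centre of its underside; z up. The head's underside rests on the wood (24 mm above the origin) with its length along the block, nose either way; nose and tail overhang the ends freely
- canister: bystander, leave alone: screw-top aluminium canister with knurled lid, upright, 65 mm across, 84 mm tall; origin at its underside
- valve: bystander, leave alone: amber glass valve tube standing on its black base, 34 mm across, 80 mm tall, fragile; origin at its underside
- collar_nut: bystander, leave alone: brass collar nut, a ring 38 mm across, 14 mm high; origin at its underside
- ball_mic: bystander, leave alone: ball-shaped grey microphone on a round foot, 52 mm across, 84 mm tall (not the one to move); origin at its underside
- tape_hub: bystander, leave alone: white tape hub ring lying flat, 90 mm across, 12 mm high; origin at its underside
- jar: bystander, leave alone: closed jar, 56 mm across, 70 mm tall; origin at its underside
- screwdriver: bystander, leave alone: screwdriver lying flat along its x axis
Things that resemble listed ones, but are neither listed nor needed, are in the scene too. Leave any blue look-alike of the mic_block alone.

How it is judged (in metres and radians):
On the way, in this order (a step that is already met when the one before it is completed fails the run):
1. the head, still over the cradle with its tail towards the hood, is tipped back with its nose above the retaining lip (z of nose_tip in the frame of cradle above 0.03 m and angle between mic_head's own z axis and vertical above 0.1 rad and z of mic_head in the frame of cradle below 0.045 m and horizontal distance between mic_head and cradle below 0.04 m), for 0.05 s.
2. the head is lifted clear out of the cradle (z of mic_head in the frame of cradle above 0.045 m and contact force between mic_head and cradle below 0.1 N), for 0.1 s.
At the end, for the whole second after the job is handed in: The microphone head rests, released and still, on the wood of the walnut block between the rubber edges: upright within 0.06 rad, along the block within 0.13 rad (nose either way), its centre within 15 mm of the block's centre, its underside 21 to 28 mm above the block's underside (horizontal distance between mic_head and mic_block below 0.015 m and z of mic_head in the frame of mic_block between 0.021 and 0.028 m and angle between the x axis of mic_head and the x axis of mic_block, either way round below 0.13 rad and angle between mic_head's own z axis and vertical below 0.06 rad and linear speed of mic_head below 0.02 m/s); the robot touches nothing.
It fails at once if the microphone head is forced against the cradle (over 14 N) (contact force between mic_head and cradle above 14 N).
It fails at once if the gripper presses on the cradle with over 15 N (contact force between the fingers and cradle above 15 N).
It fails at once if the head is let fall (it moves at over 0.4 m/s with no finger on it) (linear speed of mic_head above 0.4 m/s and contact force between the fingers and mic_head below 0.2 N).
It fails at once if a bystander is shifted by over 20 mm, or the valve is tipped over (distance of any of canister, valve, collar_nut, ball_mic, screwdriver, tape_hub, jar from where it was at the start of the episode above 0.02 m or angle between valve's own z axis and vertical above 0.5 rad).
It also fails if it takes over 53 s, if anything falls off the work surface, if the arm or the gripper's body presses on something with over 40 N, if the wrist force passes 120 N, or if a joint passes its speed limit or range.

## Robot

A 6-joint arm with a two-finger parallel gripper is mounted at the origin on the work surface. World frame = base frame: x ahead of the robot, y to its left, z up, the work surface at z = 0. Lengths are in m, angles in degrees, forces in N, time in s.
With the tool pointing down it reaches from about 0.35 to 0.875 m from the base axis. Payload 4.2 kg.
Tool frame: the origin (TCP) lies on the centre line of the jaws, within the pads' length; the fingertips stand 11 mm ahead of it and the grasp point (between the pads) lies 8 mm behind it; z points along the fingers, y is the line along which they close (so a half turn about z gives the same grasp; the last joint's range is limited). The gripper opens to 87 mm and grips with 3 to 60 N. Pads are 19 mm wide; open, the fingers measure 117 mm over their backs; the gripper's body (75 mm by 190 mm) begins 51 mm behind the grasp point.
Start: joints at [82.368, 22.042, 0.453, 0, -68.411, -14.817], TCP at [0.239, 0.578, 0.234] pointing down, gripper open.
Joint ranges: [-179.83, 179.83], [-69.29, 118.12], [-61.27, 80.66], [-181.25, 117.63], [-171.15, -9.14], [-177.46, 177.46]. Speed limits (degrees/s): [159.86, 159.86, 180, 180, 180, 180].

## Interface

Orientations are given as a 3x3 rotation matrix whose columns are the frame's x, y, z axes.
In Python, from bench import robot, optics gives the robot as it stands.
- The arm moves only by the tool apply_moves, never from a script. Its argument "increments" is a list of rows, each a list of 5 numbers: the shift along the tool's x, y, z in units of 30 mm (1.0 is 30 mm), then the turn about the tool's z in units of 8 degrees (1.0 is 8 degrees), then the gripper's target within -1 to 1 (fully open at 1, half-way at 0, shut at -1). In form: [[x, y, z, spin, jaw], ...]. A call has 1 to 10 rows; each row is the pose to reach, as a shift and turn from the pose commanded when the call began, along the tool's axes at that moment; what a row does not reach only later rows make up. A row lasts 1/10 s, in which the tool goes at most 50 mm and 8.59 degrees, less where a joint would pass 70% of its speed; a pose out of reach is approached as far as the arm can. A call with a gripper value outside its range is refused whole. The fingers move at their own pace and stop on an object; "squeeze" is the grip in N (left out, the last holds). Time passes only in rows, so rows that repeat a pose let the fingers close. It gives the time, the measured TCP pose, the force, the opening and the grip force at its end, in the units of the state.
- robot.get_obs(): the state, without advancing time (a new reading comes with each control period).
- optics.grab_frame(name): name is "scene" or "top" or "wrist"; returns (picture, depth): 384x512x3 uint8, blue, green, red; 384x512 float32, m along the optical axis (not along the pixel's ray), 0 where there is no reading.
- optics.camera_info(name): a dict with "camera_matrix" (3x3 intrinsics, pixels), "dist_coeffs" ([k1, k2, p1, p2, k3] as OpenCV has them; the pictures are not rectified), "T" (4x4, takes a point from camera to world coordinates). Camera axes: x right, y down, z forward; pixel columns grow to the right and rows downward; lengths in m; the calibration is good to about 2 mm. A picture is of the moment at which its call begins: read the wrist's pose just before it. camera_info takes no time and is no camera call; for the wrist camera it gives the pose at the moment of the call.
- robot.sign_off(): hands the job in; it is judged then, once.
Trained networks look in the newest picture that a camera, given by its name, has taken for a name from the list of things; names that differ only in an ending like _2 or _b are one class to them, and where a whole thing is asked for, a point or a joint stands for the part that bears it (a point fixed in the world has none). Each returns a list of dicts, best first, with "confidence" (0 to 1); they miss things now and then, are a little off and sometimes report something else, mostly with a low value. They report only what shows in the picture. A call takes as long as a camera call. They do not tell look-alikes from the thing itself.
- optics.look_for(name, camera): "box" ([left, top, width, height] in pixels, round what is visible of it).
- optics.tip_of(name, camera): "uv" ([column, row] in pixels: a listed point, or the origin of a listed thing).
The state is a dict: "t": time; "qpos": joint angles; "joint_vel": joint speeds; "effort": joint torques, N m; "tcp_pos": TCP position; "tcp_rot": TCP orientation; "force": force on the tool from outside, world axes, zero at the start; "moment": the same for the moment, N m; "finger_gap": finger opening in m; "finger_force": force on a finger pad.
Only numpy, scipy, OpenCV 4.12 (cv2) and the standard library are available. Lean on these libraries where they do the work, as an engineer would, in place of code of your own. Each camera call takes 0.05 s, during which the arm holds its last target. There are 200 camera calls.

## Working session

There is one attempt and no reset: what is moved stays moved. The work goes in short steps, Python scripts to look and compute and a tool call to move; the robot and the scene stay as the last step left them, time stands still between calls to the robot, and variables do not carry over. Pictures are saved under pics/ and viewed, at most 10 in all, crops included, and the job is handed in when it is done.

Besides the shell and the picture viewer there is one more tool, called by a JSON object that holds its "op" and its "data", one argument or row to a line. apply_moves: Moves the arm, as the interface text tells. Its arguments: {"type":"object","properties":{"increments":{"type":"array"},"squeeze":{"type":"number"}},"required":["increments"]}

```bash
mkdir -p pics; ls; cat > h.py <<'E'
import numpy as np,cv2
from bench import robot,optics
def ray(c,uv):
    i=optics.camera_info(c);K=np.array(i["camera_matrix"]);T=np.array(i["T"])
    p=cv2.undistortPoints(np.array([[uv]],float),K,np.array(i["dist_coeffs"],float))[0,0]
    return T[:3,3],T[:3,:3]@np.array([p[0],p[1],1.])
def atz(c,uv,z):
    o,d=ray(c,uv);return o+d*(z-o[2])/d[2]
def pt(c,uv,D):
    o,d=ray(c,uv);u,v=map(int,np.round(uv));w=D[v-2:v+3,u-2:u+3];w=w[w>0]
    return o+d*np.median(w) if w.size else None
E
python3 - <<'E'
from h import *
np.set_printoptions(precision=4,suppress=True)
s=robot.get_obs();print(s["tcp_rot"],s["force"],s["finger_gap"],s["t"])
ims=[]
for c in["top","scene"]:
    im,D=optics.grab_frame(c);cv2.imwrite(f"pics/{c}0.png",im)
    for n in["mic_head","cradle","mic_block","nose_tip","tail_tip","bed","lip_nominal","hood_nominal","valve","canister","ball_mic","jar"]:
        for r in optics.tip_of(n,c)[:3]:
            if r["confidence"]>.25: print(c,n,np.round(r["uv"],1),round(r["confidence"],2),pt(c,r["uv"],D))
E
```

```text
pics
[[ 0.9241 -0.382  -0.0008]
 [-0.382  -0.9241 -0.002 ]
 [ 0.0001  0.0022 -1.    ]] [ 0.9844 -0.2756  0.5511] 0.08719919966084967 0.0
top mic_head [313.8 188.6] 0.89 [ 0.521  -0.1712  0.0709]
top mic_block [167.6 247.1] 0.89 [0.3526 0.2623 0.0228]
top mic_block [206.1 202.2] 0.67 [0.4869 0.1483 0.0235]
top nose_tip [319.8 166.8] 0.79 [ 0.5937 -0.1988  0.0268]
top nose_tip [207.3 121.5] 0.39 [0.7469 0.1512 0.    ]
top tail_tip [305.9 211.7] 0.68 [ 0.4562 -0.1522  0.0307]
top tail_tip [307. 198.] 0.68 [ 0.4965 -0.1551  0.0402]
top tail_tip [312.5 185.7] 0.66 [ 0.5295 -0.1675  0.0714]
top bed [314.1 188.3] 0.82 [ 0.5218 -0.172   0.071 ]
top lip_nominal [322.4 171.5] 0.9 [ 0.5791 -0.2065  0.0264]
top hood_nominal [306.1 206.1] 0.86 [ 0.4736 -0.1544  0.0227]
top valve [253.4 177.7] 0.56 [0.5638 0.0049 0.0064]
top valve [313.2 189.8] 0.53 [ 0.5174 -0.1692  0.0715]
top canister [254.4 138.6] 0.8 [0.6681 0.0015 0.0829]
top ball_mic [138.4 197.1] 0.86 [0.498  0.3399 0.0726]
top jar [320.2 119.4] 0.62 [ 0.7377 -0.2009  0.0479]
top jar [376.8 209.4] 0.3 [ 0.4634 -0.3785  0.0011]
scene mic_he
[... 165 characters left out ...]
ne mic_block [299.7 171.1] 0.95 [0.5274 0.1445 0.0243]
scene mic_block [311.  128.7] 0.56 [0.3822 0.2493 0.0256]
scene nose_tip [174.9 232.7] 0.63 [ 0.6069 -0.1943  0.027 ]
scene tail_tip [179.4 182.5] 0.56 [ 0.5044 -0.1543  0.0707]
scene bed [175.  212.6] 0.64 [ 0.5729 -0.1825  0.0521]
scene lip_nominal [173.2 223.7] 0.92 [ 0.5824 -0.1927  0.0285]
scene hood_nominal [180.4 185.7] 0.79 [ 0.5156 -0.1545  0.0711]
scene valve [250.2 207.5] 0.76 [ 0.5864 -0.012   0.0121]
scene valve [172.3 226.6] 0.44 [ 0.5896 -0.1962  0.0284]
scene canister [272.4 244.4] 0.87 [ 0.7188 -0.0109  0.0395]
scene ball_mic [362.7 153.5] 0.91 [0.5133 0.3425 0.0095]
scene jar [184.3 302.4] 0.85 [ 0.7816 -0.2111  0.0451]
```

View pics/top0.png

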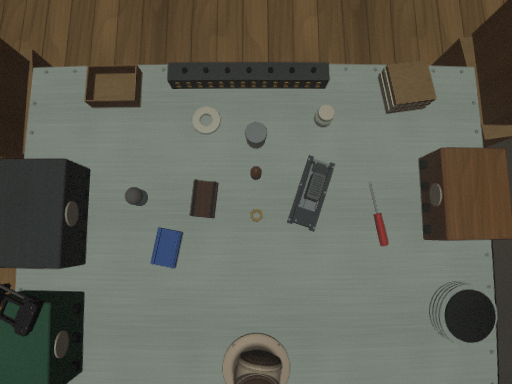

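View pics/scene0.png

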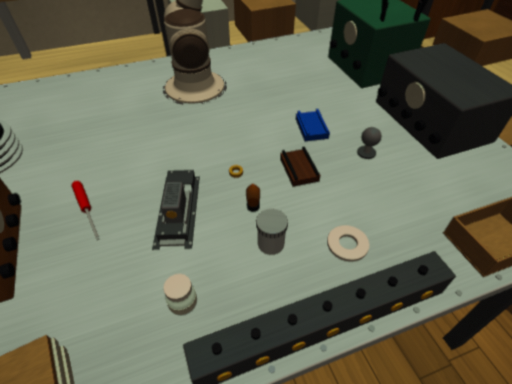

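Top view: the cradle holding the grey head is at (311,193), the walnut block at (204,198), the blue look-alike at (167,247), and the valve at (256,172). Candidates for the head: the grey block in the cradle (314,187), or the grey ball mic (137,196), which has a round foot and so is not it. Block: walnut (204,198), not blue (167,247). I'll check this in a close crop.

```bash
python3 - <<'E'
from h import *
np.set_printoptions(precision=4,suppress=True)
im,D=optics.grab_frame("top");i=optics.camera_info("top")
cv2.imwrite("pics/crop.png",cv2.resize(im[145:240,185:345],None,fx=5,fy=5,interpolation=cv2.INTER_CUBIC))
def rect(box,lo,hi):
    x0,y0,x1,y1=box;P=[]
    for v in range(y0,y1):
        for u in range(x0,x1):
            if D[v,u]>0:
                o,d=ray("top",(u,v));p=o+d*D[v,u]
                if lo<p[2]<hi:P.append(p)
    P=np.array(P);r=cv2.minAreaRect((P[:,:2]*1000).astype(np.float32));print(len(P),r,P.mean(0),"top view box",np.round(cv2.boxPoints(r)).tolist())
rect((285,150,340,235),.055,.09)
rect((285,150,340,235),.015,.09)
rect((188,175,222,222),.015,.04)
w=optics.camera_info("wrist");s=robot.get_obs();R=s["tcp_rot"];T=np.array(w["T"])
print("wrist in tool",R.T@(T[:3,3]-s["tcp_pos"]),R.T@T[:3,:3],w["camera_matrix"])
E
```

```text
Traceback (most recent call last):
  File "h.py", line 4, in ray
    i=optics.camera_info(c);K=np.array(i["camera_matrix"]);T=np.array(i["T"])
ValueError: time passes only in moves, steps and waits
```

View pics/crop.png

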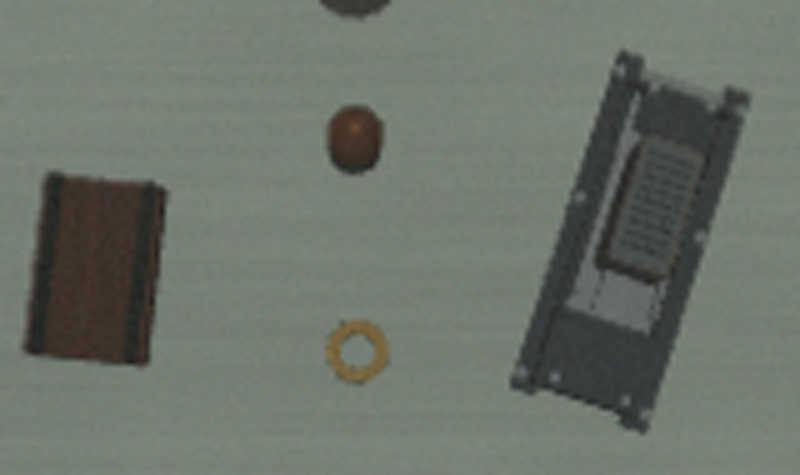

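The crop shows the slotted grey head at (655,205). The lip plate is toward the far end (680,120), the wide hood at the near end (590,360), and the walnut block at (95,265). The choice is confirmed. The lookup failed on repeated calibration calls, so I'll cache them.

```bash
cat > h.py <<'E'
import numpy as np,cv2
from bench import robot,optics
np.set_printoptions(precision=4,suppress=True)
def cloud(c):
    "picture, world points HxWx3 (nan where no depth), camera info"
    i=optics.camera_info(c);im,D=optics.grab_frame(c)
    K=np.array(i["camera_matrix"],float);T=np.array(i["T"]);h,w=D.shape
    uv=np.stack(np.meshgrid(np.arange(w),np.arange(h)),-1).reshape(-1,1,2).astype(float)
    n=cv2.undistortPoints(uv,K,np.array(i["dist_coeffs"],float))[:,0]
    P=(np.c_[n,np.ones(len(n))]*D.reshape(-1,1))@T[:3,:3].T+T[:3,3]
    P[D.ravel()<=0]=np.nan
    return im,P.reshape(h,w,3),i
def rect(P,xy,rad,lo,hi):
    q=P.reshape(-1,3);q=q[~np.isnan(q[:,0])]
    q=q[(np.hypot(q[:,0]-xy[0],q[:,1]-xy[1])<rad)&(q[:,2]>lo)&(q[:,2]<hi)]
    r=cv2.minAreaRect((q[:,:2]*1000).astype(np.float32));b=cv2.boxPoints(r)
    e=b[1]-b[0] if np.linalg.norm(b[1]-b[0])>np.linalg.norm(b[2]-b[1]) else b[2]-b[1]
    if e[0]<0:e=-e
    print(len(q),"c",np.round(r[0],1),"size",np.round(r[1],1),"long axis deg",round(float(np.degrees(np.arctan2(e[1],e[0]))),2),"mean",q.mean(0)); return q
E
python3 - <<'E'
from h import *
im,P,i=cloud("top")
rect(P,(.52,-.17),.06,.055,.09);rect(P,(.52,-.17),.14,.015,.09);rect(P,(.487,.148),.08,.015,.04)
w=optics.camera_info("wrist");s=robot.get_obs();R=np.array(s["tcp_rot"]);T=np.array(w["T"])
print("wrist in tool",R.T@(T[:3,3]-s["tcp_pos"]),R.T@T[:3,:3],w["camera_matrix"],s["t"])
E
```

```text
382 c [ 530.1 -177.6] size [40.4 79.5] long axis deg -18.75 mean [ 0.5296 -0.1765  0.0701]
1116 c [ 512.2 -171.4] size [ 66.1 199. ] long axis deg -19.03 mean [ 0.5051 -0.1673  0.0422]
895 c [499.1 157.2] size [ 74.8 110.5] long axis deg -5.94 mean [0.4986 0.1568 0.0249]
wrist in tool [ 0.0665 -0.0003 -0.1527] [[-0.     -0.9695 -0.2452]
 [ 1.     -0.     -0.    ]
 [ 0.     -0.2452  0.9695]] [[288.9143   0.     254.9449]
 [  0.     288.9143 188.5614]
 [  0.       0.       1.    ]] 1.4
```

{"op": "apply_moves", "data": {
  "increments": [
    [0.9, 0.95, 0, 0, 1],
    [2.0, 2.1, 0, 0, 1],
    [3.1, 3.3, 0, 0, 1],
    [4.2, 4.5, 0, 0, 1],
    [5.3, 5.7, 0, 0, 1],
    [6.4, 6.9, 0, 0, 1],
    [7.5, 8.05, 0, -0.2, 1],
    [8.6, 9.25, 0, -0.3, 1],
    [9.7, 10.4, 0, -0.4, 1],
    [9.7, 10.4, 0, -0.45, 1]
  ]
}}

```text
t: 2.4
tcp_pos: [0.389, 0.1739, 0.2338]
tcp_rot: [[0.944, -0.329, -0.0], [-0.329, -0.944, -0.0], [0.0, 0.0, -1.0]]
force: [-0.2, 0.7, -0.4]
finger_gap: 0.0866
finger_force: 0.0
```

```bash
python3 - <<'E'
from h import *
im,P,i=cloud("wrist");cv2.imwrite("pics/w1.png",im)
rect(P,(.499,.157),.08,.019,.04);rect(P,(.499,.157),.08,.029,.04)
E
```

```text
5859 c [500.4 157.3] size [ 74.1 109.5] long axis deg -5.71 mean [0.5014 0.1569 0.0273]
1362 c [500.3 157.4] size [ 65.2 109.2] long axis deg -5.66 mean [0.501  0.1573 0.0334]
```

{"op": "apply_moves", "data": {
  "increments": [
    [0.9, 1.1, 0, 0, 1],
    [1.9, 2.3, 0, 0, 1],
    [2.9, 3.5, 0, 0, 1],
    [3.9, 4.7, 0, 0, 1],
    [4.9, 5.9, 0, 0, 1],
    [5.9, 7.1, 0, 0, 1],
    [6.9, 8.3, 0, 0, 1],
    [7.7, 9.2, 0, 0, 1],
    [7.9, 9.5, 0, 0, 1],
    [7.9, 9.5, 0, 0, 1]
  ]
}}

```text
t: 3.45
tcp_pos: [0.5212, -0.1683, 0.2329]
tcp_rot: [[0.946, -0.324, -0.001], [-0.324, -0.946, 0.0], [-0.001, 0.0, -1.0]]
force: [-0.4, 1.1, -0.3]
finger_gap: 0.0872
finger_force: 0.0
```

```bash
python3 - <<'E'
from h import *
im,P,i=cloud("wrist");cv2.imwrite("pics/w2.png",im)
rect(P,(.53,-.178),.06,.06,.09);rect(P,(.512,-.171),.14,.013,.09);rect(P,(.512,-.171),.14,.025,.04)
s=robot.get_obs();print(s["tcp_pos"],s["force"],s["t"])
for n in["mic_head","nose_tip","tail_tip","bed","lip_nominal","hood_nominal","cradle","rear_edge"]:
    for r in optics.tip_of(n,"wrist")[:1]:
        u,v=np.round(r["uv"]).astype(int);print(n,u,v,round(r["confidence"],2),P[v,u])
E
```

```text
2589 c [ 533.3 -177.9] size [40.  79.7] long axis deg -19.54 mean [ 0.5345 -0.1782  0.0731]
6085 c [ 524.2 -174.8] size [ 66.  174.1] long axis deg -19.16 mean [ 0.5298 -0.1764  0.0461]
2274 c [ 524.2 -174.6] size [ 65.6 174. ] long axis deg -18.93 mean [ 0.5221 -0.1742  0.0304]
[ 0.5208 -0.1674  0.2331] [-0.3383  0.7994  0.6585] 3.5
mic_head 263 159 0.58 [ 0.5379 -0.183   0.0733]
tail_tip 261 216 0.92 [ 0.4625 -0.1562  0.0328]
bed 260 210 0.61 [ 0.468  -0.1568  0.0243]
lip_nominal 260 117 0.58 [ 0.5808 -0.1949  0.0286]
hood_nominal 257 211 0.62 [ 0.4681 -0.1527  0.0248]
rear_edge 260 185 0.72 [ 0.5118 -0.1707  0.0747]
```

View pics/w2.png

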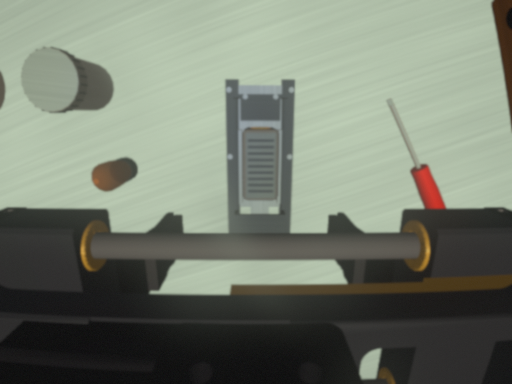

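The wrist view shows the head at (262,165) in the cradle, with its lip end up at (262,118). The gripper is nearly aligned with it. Now descend, gripping about 18 mm forward of the head's centre so it can pivot nose-up later.

{"op": "apply_moves", "data": {
  "increments": [
    [0.6, 0.1, 0.8, 0, 1],
    [1.07, 0.19, 2.0, 0, 1],
    [1.07, 0.19, 3.2, 0, 1],
    [1.07, 0.19, 4.3, 0, 1],
    [1.07, 0.19, 5.2, 0, 1],
    [1.07, 0.19, 5.8, 0, 1],
    [1.07, 0.19, 6.2, 0, 1],
    [1.07, 0.19, 6.3, 0, 1],
    [1.07, 0.19, 6.3, 0, 1]
  ]
}}

```text
t: 4.8
tcp_pos: [0.5495, -0.1839, 0.0448]
tcp_rot: [[0.946, -0.323, 0.0], [-0.323, -0.946, -0.0], [0.0, 0.0, -1.0]]
force: [0.3, 0.6, 0.1]
finger_gap: 0.0869
finger_force: 0.0
```

```bash
python3 - <<'E'
from h import *
im,P,i=cloud("wrist");cv2.imwrite("pics/w3.png",im)
q=rect(P,(.533,-.178),.06,.06,.09)
s=robot.get_obs();print(s["tcp_pos"],s["force"],s["t"])
E
```

```text
5469 c [ 552.2 -186.1] size [103.7  42.7] long axis deg 81.8 mean [ 0.5539 -0.1834  0.0743]
[ 0.5499 -0.1839  0.0454] [0.4011 1.0056 0.335 ] 4.85
```

View pics/w3.png

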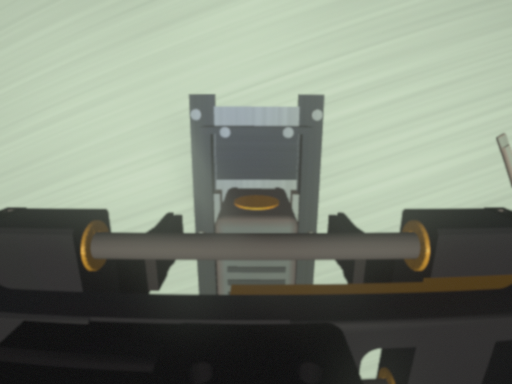

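The head (column 257) is centred between the jaws, with the lip plate at (257,150) ahead of it. Closing.

{"op": "apply_moves", "data": {
  "increments": [
    [0, 0, 0, 0, -1],
    [0, 0, 0, 0, -1],
    [0, 0, 0, 0, -1],
    [0, 0, 0, 0, -1],
    [0, 0, 0, 0, -1],
    [0, 0, 0, 0, -1],
    [0, 0, 0, 0, -1]
  ],
  "squeeze": 35
}}

```text
t: 5.55
tcp_pos: [0.5492, -0.184, 0.0446]
tcp_rot: [[0.946, -0.323, -0.0], [-0.323, -0.946, -0.0], [-0.0, 0.0, -1.0]]
force: [-0.3, -1.0, 0.5]
finger_gap: 0.04
finger_force: 35.0
```

{"op": "apply_moves", "data": {
  "increments": [
    [-0.03, 0, 0, 0, -1],
    [-0.06, 0, 0, 0, -1],
    [-0.09, 0, 0, 0, -1],
    [-0.12, 0, 0, 0, -1],
    [-0.15, 0, 0, 0, -1],
    [-0.15, 0, 0, 0, -1]
  ]
}}

```text
t: 6.15
tcp_pos: [0.5448, -0.1823, 0.0445]
tcp_rot: [[0.946, -0.323, -0.0], [-0.323, -0.946, 0.0], [-0.0, -0.0, -1.0]]
force: [2.2, 0.1, 0.4]
finger_gap: 0.0394
finger_force: 35.0
```

{"op": "apply_moves", "data": {
  "increments": [
    [-0.03, 0, 0, 0, -1],
    [-0.06, 0, 0, 0, -1],
    [-0.09, 0, 0, 0, -1],
    [-0.12, 0, 0, 0, -1],
    [-0.12, 0, 0, 0, -1]
  ]
}}

```text
t: 6.65
tcp_pos: [0.5413, -0.1812, 0.0445]
tcp_rot: [[0.946, -0.323, -0.0], [-0.323, -0.946, 0.0], [-0.0, 0.0, -1.0]]
force: [1.1, -1.1, -1.3]
finger_gap: 0.0399
finger_force: 35.0
```

{"op": "apply_moves", "data": {
  "increments": [
    [-0.03, 0, 0, 0, -1],
    [-0.06, 0, 0, 0, -1],
    [-0.09, 0, 0, 0, -1],
    [-0.09, 0, 0, 0, -1]
  ]
}}

```text
t: 7.05
tcp_pos: [0.5388, -0.1803, 0.0446]
tcp_rot: [[0.946, -0.323, -0.0], [-0.323, -0.946, 0.0], [-0.0, 0.0, -1.0]]
force: [0.8, -0.5, -0.5]
finger_gap: 0.0397
finger_force: 35.0
```

{"op": "apply_moves", "data": {
  "increments": [
    [-0.03, 0, 0, 0, -1],
    [-0.06, 0, 0, 0, -1],
    [-0.09, 0, 0, 0, -1],
    [-0.09, 0, 0, 0, -1]
  ]
}}

```text
t: 7.45
tcp_pos: [0.5362, -0.1795, 0.0445]
tcp_rot: [[0.946, -0.323, -0.0], [-0.323, -0.946, 0.0], [-0.0, -0.0, -1.0]]
force: [1.4, -0.1, -0.6]
finger_gap: 0.0396
finger_force: 35.0
```

{"op": "apply_moves", "data": {
  "increments": [
    [-0.03, 0, 0, 0, -1],
    [-0.06, 0, 0, 0, -1],
    [-0.09, 0, 0, 0, -1],
    [-0.09, 0, 0, 0, -1]
  ]
}}

```text
t: 7.85
tcp_pos: [0.5337, -0.1786, 0.0445]
tcp_rot: [[0.946, -0.323, -0.0], [-0.323, -0.946, 0.0], [-0.0, 0.0, -1.0]]
force: [-0.2, -0.1, -1.4]
finger_gap: 0.0397
finger_force: 35.0
```

{"op": "apply_moves", "data": {
  "increments": [
    [-0.03, 0, 0, 0, -1],
    [-0.06, 0, 0, 0, -1],
    [-0.09, 0, 0, 0, -1],
    [-0.09, 0, 0, 0, -1]
  ]
}}

```text
t: 8.25
tcp_pos: [0.5316, -0.1778, 0.0446]
tcp_rot: [[0.946, -0.323, 0.001], [-0.323, -0.946, -0.0], [0.001, -0.0, -1.0]]
force: [3.1, -0.9, -2.5]
finger_gap: 0.04
finger_force: 35.0
```

{"op": "apply_moves", "data": {
  "increments": [
    [-0.02, 0, 0, 0, -1],
    [-0.04, 0, 0, 0, -1],
    [-0.04, 0, 0, 0, -1]
  ]
}}

```text
t: 8.55
tcp_pos: [0.5309, -0.1776, 0.0448]
tcp_rot: [[0.946, -0.323, 0.002], [-0.323, -0.946, -0.0], [0.002, -0.0, -1.0]]
force: [3.7, -1.5, -2.7]
finger_gap: 0.04
finger_force: 35.0
```

{"op": "apply_moves", "data": {
  "increments": [
    [-0.025, 0, 0, 0, -1],
    [-0.05, 0, 0, 0, -1],
    [-0.05, 0, 0, 0, -1]
  ]
}}

```text
t: 8.85
tcp_pos: [0.5302, -0.1772, 0.045]
tcp_rot: [[0.947, -0.322, 0.003], [-0.322, -0.947, -0.001], [0.003, -0.0, -1.0]]
force: [5.4, -3.3, -3.4]
finger_gap: 0.0398
finger_force: 35.0
```

{"op": "apply_moves", "data": {
  "increments": [
    [0, 0, 0, 0, -1],
    [0, 0, 0, 0, -1]
  ]
}}

```text
t: 9.05
tcp_pos: [0.5302, -0.1772, 0.045]
tcp_rot: [[0.947, -0.322, 0.003], [-0.322, -0.947, -0.001], [0.003, -0.0, -1.0]]
force: [4.5, -2.8, -3.8]
finger_gap: 0.0396
finger_force: 35.0
```

The buffer takes about 4–5 N, so the nose is free. Next, ease the grip so the head can pivot in the pads, and follow the arc about the rear edge.

{"op": "apply_moves", "data": {
  "increments": [
    [-0.027, 0, -0.038, 0, -1],
    [-0.053, 0, -0.076, 0, -1],
    [-0.08, 0, -0.113, 0, -1],
    [-0.107, 0, -0.15, 0, -1],
    [-0.133, 0, -0.186, 0, -1],
    [-0.16, 0, -0.22, 0, -1],
    [-0.16, 0, -0.22, 0, -1]
  ],
  "squeeze": 14
}}

```text
t: 9.75
tcp_pos: [0.5269, -0.1758, 0.0523]
tcp_rot: [[0.947, -0.322, 0.006], [-0.322, -0.947, -0.001], [0.006, -0.001, -1.0]]
force: [6.1, -3.4, -2.6]
finger_gap: 0.0399
finger_force: 14.0
```

```bash
python3 - <<'E'
from h import *
im,P,i=cloud("scene");cv2.imwrite("pics/s2.png",cv2.resize(im[120:270,90:290],None,fx=4,fy=4,interpolation=cv2.INTER_CUBIC))
im,P,i=cloud("wrist");cv2.imwrite("pics/w4.png",im)
s=robot.get_obs();print(s["tcp_pos"],s["force"],s["moment"],s["t"])
t=np.array([.946,-.323])
q=P[:,200:312].reshape(-1,3);q=q[~np.isnan(q[:,0])];r=q[:,:2]-s["tcp_pos"][:2]
a=r@t;b=r@np.array([t[1],-t[0]]);m=(abs(b)<.015)&(q[:,2]<.12)&(abs(a)<.1)
q,a=q[m],a[m]
for lo in np.arange(-.05,.09,.005):
    k=(a>=lo)&(a<lo+.005)
    if k.any():print(round(lo,3),k.sum(),np.round(np.percentile(q[k,2],[5,50,95]),4))
E
```

```text
[ 0.5269 -0.1758  0.0523] [ 6.637  -2.9946 -1.9926] [-1.1058 -1.9055  0.1197] 9.85
-0.015 335 [0.0797 0.0806 0.0815]
-0.01 503 [0.0798 0.0809 0.082 ]
-0.005 579 [0.0803 0.0812 0.0822]
-0.0 7 [0.082  0.0821 0.0831]
0.01 40 [0.0812 0.0821 0.0827]
0.015 810 [0.0798 0.0818 0.0831]
0.02 2017 [0.0328 0.0636 0.0792]
0.025 397 [0.0095 0.0273 0.0293]
0.03 323 [0.0095 0.0275 0.0287]
0.035 339 [0.0096 0.0279 0.029 ]
0.04 349 [0.0093 0.0283 0.0296]
0.045 338 [0.0098 0.0292 0.0337]
0.05 394 [0.0086 0.0282 0.0333]
0.055 398 [0.0279 0.0291 0.03  ]
0.06 449 [0.0279 0.029  0.0301]
0.065 400 [0.028  0.029  0.0302]
0.07 457 [0.0281 0.0291 0.0302]
0.075 457 [0.0281 0.0291 0.0302]
0.08 414 [0.028  0.0291 0.0304]
0.085 237 [0.0083 0.0096 0.0106]
0.09 384 [0.0084 0.0095 0.0107]
```

View pics/w4.png

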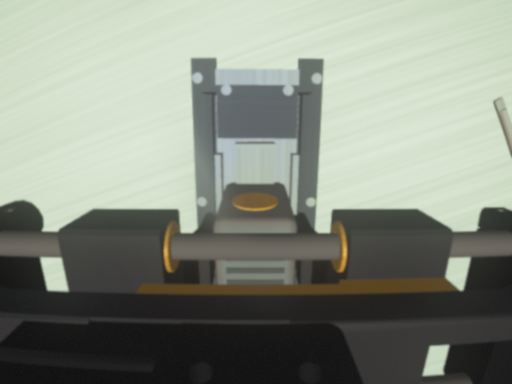

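The tilt is about 0.06 rad. The tongue (255,165) has its hook at row 143, just short of the lip edge (row 138) and at about lip-top height. I'll ease the grip further so it pivots more.

{"op": "apply_moves", "data": {
  "increments": [
    [-0.02, 0, -0.02, 0, -1],
    [-0.04, 0, -0.04, 0, -1],
    [-0.06, 0, -0.06, 0, -1],
    [-0.06, 0, -0.06, 0, -1]
  ],
  "squeeze": 8
}}

```text
t: 10.25
tcp_pos: [0.5256, -0.1753, 0.0544]
tcp_rot: [[0.947, -0.321, 0.007], [-0.321, -0.947, -0.002], [0.007, -0.001, -1.0]]
force: [6.9, -3.9, -1.3]
finger_gap: 0.0402
finger_force: 8.0
```

```bash
cat > tilt.py <<'E'
from h import *
im,P,i=cloud("wrist");cv2.imwrite("pics/wt.png",im)
s=robot.get_obs();t=np.array(s["tcp_rot"])[:2,0];t/=np.linalg.norm(t)
print(s["tcp_pos"],s["force"],"Fx",s["force"][:2]@t,s["moment"],s["t"])
q=P[:,180:332].reshape(-1,3);q=q[~np.isnan(q[:,0])];r=q[:,:2]-s["tcp_pos"][:2]
a=r@t;b=r@np.array([t[1],-t[0]]);zt=s["tcp_pos"][2]
m=(abs(b)<.014)&(abs(a)<.12)&(q[:,2]<zt+.05)&(q[:,2]>zt-.06);q,a=q[m],a[m]
k=(a<.014)&(q[:,2]>zt+.015);A=np.polyfit(a[k],q[k,2],1);print("top tilt",np.arctan(A[0]),k.sum(),"z0",A[1])
for lo in np.arange(.02,.07,.004):
    k=(a>=lo)&(a<lo+.004)
    if k.any():print(round(lo,3),k.sum(),np.round(np.percentile(q[k,2],[10,50,90]),4))
E
python3 tilt.py
```

```text
[ 0.5256 -0.1754  0.0544] [ 6.0324 -3.8638 -2.1138] Fx 6.9544296781945585 [-1.1926 -1.9102  0.0894] 10.3
top tilt 0.10560636976510672 1327 z0 0.08360928461310439
0.02 1237 [0.062  0.073  0.0814]
0.024 888 [0.03   0.0429 0.0585]
0.028 249 [0.0291 0.0302 0.0309]
0.032 261 [0.0295 0.0306 0.0314]
0.036 245 [0.0299 0.0308 0.0318]
0.04 256 [0.0305 0.0313 0.0322]
0.044 271 [0.0309 0.0318 0.0327]
0.048 304 [0.0097 0.0359 0.037 ]
0.052 291 [0.0091 0.0284 0.033 ]
0.056 276 [0.0283 0.029  0.03  ]
0.06 319 [0.0281 0.0291 0.0298]
0.064 323 [0.0282 0.029  0.0299]
0.068 322 [0.0281 0.029  0.0298]
```

{"op": "apply_moves", "data": {
  "increments": [
    [-0.02, 0, -0.03, 0, -1],
    [-0.04, 0, -0.06, 0, -1],
    [-0.06, 0, -0.09, 0, -1],
    [-0.075, 0, -0.12, 0, -1],
    [-0.075, 0, -0.12, 0, -1]
  ],
  "squeeze": 8
}}

```text
t: 10.8
tcp_pos: [0.5235, -0.1746, 0.0581]
tcp_rot: [[0.947, -0.321, 0.007], [-0.321, -0.947, -0.002], [0.007, -0.001, -1.0]]
force: [5.6, -2.8, 0.6]
finger_gap: 0.0397
finger_force: 8.0
```

```bash
python3 tilt.py
```

```text
[ 0.5236 -0.1746  0.0581] [ 7.0488 -3.8606 -1.3651] Fx 7.915777554914142 [-1.1678 -1.9473  0.1374] 10.85
top tilt 0.14586380136108848 1328 z0 0.08726501942348164
0.02 1083 [0.0708 0.0783 0.0853]
0.024 1054 [0.0391 0.0532 0.0671]
0.028 265 [0.0336 0.0347 0.0357]
0.032 255 [0.0343 0.0353 0.0361]
0.036 260 [0.0351 0.036  0.0368]
0.04 245 [0.0356 0.0364 0.0373]
0.044 283 [0.0361 0.0371 0.0378]
0.048 248 [0.0369 0.0378 0.0423]
0.052 371 [0.0089 0.0353 0.0422]
0.056 237 [0.0099 0.0288 0.0296]
0.06 300 [0.0282 0.0291 0.0299]
0.064 320 [0.0282 0.0289 0.0298]
0.068 276 [0.028  0.0291 0.03  ]
```

The tilt is about 0.15 rad and the hook at z 42 mm is well above the lip. Step 1 is met. Ease forward first, then draw out with a firmer grip.

{"op": "apply_moves", "data": {
  "increments": [
    [0.04, 0, 0, 0, -1],
    [0.08, 0, 0, 0, -1],
    [0.12, 0, 0, 0, -1],
    [0.16, 0, 0, 0, -1],
    [0.2, 0, 0, 0, -1],
    [0.2, 0, 0, 0, -1]
  ],
  "squeeze": 12
}}

```text
t: 11.45
tcp_pos: [0.5256, -0.1758, 0.0562]
tcp_rot: [[0.946, -0.323, -0.001], [-0.323, -0.946, 0.0], [-0.001, -0.0, -1.0]]
force: [3.2, -0.3, -2.7]
finger_gap: 0.04
finger_force: 12.0
```

```bash
python3 tilt.py
```

```text
[ 0.5256 -0.1758  0.0562] [ 3.0871 -0.4364 -2.5368] Fx 3.0623650162689002 [-0.1392 -0.9943 -0.0958] 11.5
top tilt 0.14066677617347417 1322 z0 0.08534947852679632
0.02 1113 [0.0691 0.0766 0.0838]
0.024 1100 [0.0357 0.0511 0.0651]
0.028 248 [0.0316 0.0326 0.0333]
0.032 258 [0.0322 0.0332 0.034 ]
0.036 242 [0.0328 0.0336 0.0345]
0.04 275 [0.0332 0.0341 0.0349]
0.044 254 [0.0338 0.0347 0.0355]
0.048 247 [0.0345 0.0356 0.0397]
0.052 335 [0.0102 0.0337 0.0398]
0.056 322 [0.0282 0.029  0.0298]
0.06 273 [0.0281 0.029  0.0299]
0.064 321 [0.0282 0.0291 0.0298]
0.068 320 [0.0282 0.029  0.0298]
```

{"op": "apply_moves", "data": {
  "increments": [
    [0.02, 0, -0.04, 0, -1],
    [0.06, 0, -0.07, 0, -1],
    [0.12, 0, -0.08, 0, -1],
    [0.19, 0, -0.09, 0, -1],
    [0.26, 0, -0.1, 0, -1],
    [0.33, 0, -0.11, 0, -1],
    [0.33, 0, -0.11, 0, -1]
  ],
  "squeeze": 20
}}

```text
t: 12.2
tcp_pos: [0.5356, -0.1793, 0.0598]
tcp_rot: [[0.946, -0.323, -0.0], [-0.323, -0.946, -0.0], [-0.0, 0.0, -1.0]]
force: [0.5, 0.4, -3.3]
finger_gap: 0.0398
finger_force: 20.0
```

```bash
python3 tilt.py
```

```text
[ 0.5354 -0.1792  0.0598] [ 0.7093 -0.4236 -3.7817] Fx 0.8081513273535599 [-0.0195 -0.0198 -0.0198] 12.25
top tilt 0.15192567473286825 1323 z0 0.08889048968700927
0.02 1090 [0.0733 0.0805 0.0873]
0.024 1092 [0.0419 0.0572 0.0696]
0.028 282 [0.0352 0.0363 0.0378]
0.032 249 [0.0359 0.0369 0.0377]
0.036 266 [0.0368 0.0375 0.0382]
0.04 244 [0.0372 0.038  0.0389]
0.044 293 [0.0375 0.0385 0.0393]
0.048 266 [0.0381 0.0394 0.0435]
0.052 351 [0.0286 0.0383 0.0438]
0.056 307 [0.0281 0.029  0.0297]
0.06 269 [0.0283 0.0291 0.0298]
0.064 320 [0.0281 0.0289 0.0297]
0.068 276 [0.0282 0.0291 0.0298]
```

View pics/wt.png

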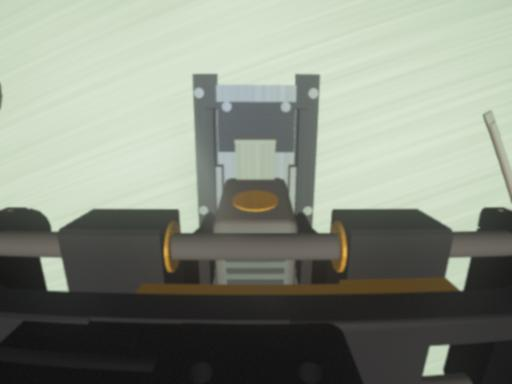

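The force is now just the weight, and the tongue (255,158) lies over the lip. Continue forward and rising gently.

{"op": "apply_moves", "data": {
  "increments": [
    [0.07, 0, -0.008, 0, -1],
    [0.14, 0, -0.017, 0, -1],
    [0.21, 0, -0.026, 0, -1],
    [0.28, 0, -0.035, 0, -1],
    [0.35, 0, -0.044, 0, -1],
    [0.42, 0, -0.053, 0, -1],
    [0.49, 0, -0.062, 0, -1],
    [0.49, 0, -0.062, 0, -1]
  ],
  "squeeze": 25
}}

```text
t: 13.05
tcp_pos: [0.5498, -0.184, 0.0618]
tcp_rot: [[0.946, -0.323, 0.0], [-0.323, -0.946, -0.0], [0.0, -0.0, -1.0]]
force: [0.4, -0.3, -3.0]
finger_gap: 0.0398
finger_force: 25.0
```

{"op": "apply_moves", "data": {
  "increments": [
    [0.08, 0, -0.02, 0, -1],
    [0.16, 0, -0.04, 0, -1],
    [0.24, 0, -0.06, 0, -1],
    [0.32, 0, -0.09, 0, -1],
    [0.42, 0, -0.15, 0, -1],
    [0.52, 0, -0.25, 0, -1],
    [0.62, 0, -0.35, 0, -1],
    [0.62, 0, -0.35, 0, -1]
  ],
  "squeeze": 35
}}

```text
t: 13.85
tcp_pos: [0.5679, -0.1902, 0.0729]
tcp_rot: [[0.946, -0.323, 0.002], [-0.323, -0.946, -0.0], [0.002, -0.0, -1.0]]
force: [0.5, -0.3, -3.6]
finger_gap: 0.0397
finger_force: 35.0
```

{"op": "apply_moves", "data": {
  "increments": [
    [0.05, 0, -0.2, 0, -1],
    [0.1, 0, -0.45, 0, -1],
    [0.1, 0, -0.8, 0, -1],
    [0.1, 0, -1.3, 0, -1],
    [0.1, 0, -1.9, 0, -1],
    [0.1, 0, -2.5, 0, -1],
    [0.1, 0, -3.1, 0, -1],
    [0.1, 0, -3.6, 0, -1],
    [0.1, 0, -3.8, 0, -1],
    [0.1, 0, -3.8, 0, -1]
  ]
}}

```text
t: 14.85
tcp_pos: [0.5702, -0.1909, 0.1877]
tcp_rot: [[0.946, -0.323, 0.003], [-0.323, -0.946, -0.0], [0.003, -0.001, -1.0]]
force: [-0.2, 0.3, -3.8]
finger_gap: 0.0396
finger_force: 35.0
```

```bash
python3 tilt.py
```

```text
[ 0.5696 -0.1908  0.1865] [-0.3231  0.7142 -3.3497] Fx -0.5366715299983168 [ 0.0067 -0.0452 -0.0034] 14.9
top tilt 0.15416192050866867 1328 z0 0.21672923588065582
0.02 1032 [0.2036 0.2104 0.2162]
0.024 1127 [0.1736 0.1892 0.201 ]
0.028 335 [0.1635 0.1647 0.1691]
0.032 248 [0.1641 0.1649 0.1655]
0.036 249 [0.1646 0.1654 0.1662]
0.04 240 [0.1651 0.166  0.1668]
0.044 277 [0.1657 0.1665 0.1673]
0.048 238 [0.1664 0.1673 0.1712]
0.052 249 [0.1662 0.171  0.1721]
```

{"op": "apply_moves", "data": {
  "increments": [
    [-0.4, -0.7, 0, 0, -1],
    [-1.0, -1.8, 0, -0.2, -1],
    [-1.65, -3.0, 0, -0.4, -1],
    [-2.35, -4.3, 0, -0.6, -1],
    [-3.05, -5.6, 0, -0.8, -1],
    [-3.75, -6.8, 0, -1.0, -1],
    [-4.4, -8.0, 0, -1.2, -1],
    [-4.95, -9.0, 0, -1.4, -1],
    [-5.4, -9.8, 0, -1.6, -1],
    [-5.68, -10.29, 0, -1.64, -1]
  ]
}}

```text
t: 15.9
tcp_pos: [0.5072, 0.158, 0.1852]
tcp_rot: [[0.995, -0.097, -0.002], [-0.097, -0.995, -0.001], [-0.002, 0.001, -1.0]]
force: [0.3, 0.3, -4.2]
finger_gap: 0.04
finger_force: 35.0
```

{"op": "apply_moves", "data": {
  "increments": [
    [0, 0, 0.6, 0, -1],
    [0, 0, 1.3, 0, -1],
    [0, 0, 2.0, 0, -1],
    [0, 0, 2.4, 0, -1],
    [0, 0, 2.5, 0, -1],
    [0, 0, 2.5, 0, -1]
  ]
}}

```text
t: 16.5
tcp_pos: [0.5083, 0.1561, 0.1109]
tcp_rot: [[0.995, -0.1, -0.001], [-0.1, -0.995, -0.001], [-0.001, 0.001, -1.0]]
force: [1.1, -0.9, -3.2]
finger_gap: 0.0398
finger_force: 35.0
```

```bash
python3 - <<'E'
from h import *
im,P,i=cloud("wrist");cv2.imwrite("pics/w5.png",im)
s=robot.get_obs();R=np.array(s["tcp_rot"]);print(s["tcp_pos"],s["force"],s["t"],"yaw",np.degrees(np.arctan2(R[1,0],R[0,0])))
rect(P,(.5,.157),.09,.018,.035)
im,P,i=cloud("top");rect(P,(.5,.157),.2,.1,.16)
E
```

```text
[0.5088 0.1564 0.1117] [ 0.5572  0.4367 -2.9482] 16.55 yaw -5.716831208920228
2405 c [523.4 154.6] size [73.4 64.1] long axis deg 84.16 mean [0.5334 0.1526 0.029 ]
171 c [477.2 160.3] size [40.5 56.6] long axis deg -3.46 mean [0.4648 0.1595 0.1301]
```

View pics/w5.png

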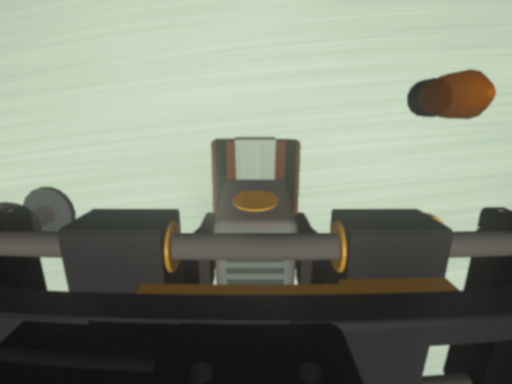

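The head (columns 217–294) is centred over the block (212–300) and aligned with it. Lowering to just above touchdown, then feeling for the wood.

{"op": "apply_moves", "data": {
  "increments": [
    [0, 0, 0.4, 0, -1],
    [0, 0, 0.8, 0, -1],
    [0, 0, 1.1, 0, -1],
    [0, 0, 1.25, 0, -1],
    [0, 0, 1.33, 0, -1],
    [0, 0, 1.37, 0, -1],
    [0, 0, 1.37, 0, -1]
  ]
}}

```text
t: 17.3
tcp_pos: [0.5084, 0.1564, 0.0702]
tcp_rot: [[0.995, -0.1, 0.0], [-0.1, -0.995, 0.0], [0.0, -0.0, -1.0]]
force: [-0.6, -1.2, -3.7]
finger_gap: 0.0398
finger_force: 35.0
```

{"op": "apply_moves", "data": {
  "increments": [
    [0, 0, 0.03, 0, -1],
    [0, 0, 0.06, 0, -1],
    [0, 0, 0.09, 0, -1],
    [0, 0, 0.09, 0, -1]
  ]
}}

```text
t: 17.7
tcp_pos: [0.5087, 0.1565, 0.0683]
tcp_rot: [[0.995, -0.099, 0.001], [-0.099, -0.995, 0.0], [0.001, -0.0, -1.0]]
force: [-0.6, -0.6, 2.7]
finger_gap: 0.0394
finger_force: 35.0
```

Touched at the predicted height. Ease the grip and lay it flat along the arc.

{"op": "apply_moves", "data": {
  "increments": [
    [0.025, 0, 0.03, 0, -1],
    [0.05, 0, 0.06, 0, -1],
    [0.075, 0, 0.09, 0, -1],
    [0.1, 0, 0.12, 0, -1],
    [0.125, 0, 0.145, 0, -1],
    [0.15, 0, 0.17, 0, -1],
    [0.175, 0, 0.195, 0, -1],
    [0.2, 0, 0.22, 0, -1],
    [0.225, 0, 0.24, 0, -1],
    [0.245, 0, 0.255, 0, -1]
  ],
  "squeeze": 7
}}

```text
t: 18.7
tcp_pos: [0.5145, 0.1558, 0.0604]
tcp_rot: [[0.995, -0.1, -0.002], [-0.1, -0.995, -0.0], [-0.002, 0.0, -1.0]]
force: [-4.6, 2.9, 8.1]
finger_gap: 0.04
finger_force: 7.0
```

```bash
python3 tilt.py
```

```text
[0.5146 0.1558 0.0604] [-3.8023  1.4825  7.0013] Fx -3.9312966096690216 [ 0.5395  1.1178 -0.0214] 18.75
top tilt 0.03360069272251761 1337 z0 0.09009426046004328
0.02 1115 [0.0428 0.0861 0.0891]
0.024 1148 [0.0334 0.0644 0.0799]
0.028 270 [0.0321 0.0335 0.0343]
0.032 263 [0.0318 0.0336 0.0345]
0.036 259 [0.026  0.0334 0.0344]
0.04 270 [0.0324 0.0335 0.0344]
0.044 244 [0.0017 0.0338 0.0374]
0.048 387 [0.0011 0.0306 0.038 ]
0.052 224 [0.0008 0.0016 0.0022]
0.056 186 [0.0008 0.0015 0.0023]
0.06 215 [0.0008 0.0016 0.0024]
0.064 223 [0.0009 0.0016 0.0025]
0.068 221 [0.0008 0.0016 0.0025]
```

{"op": "apply_moves", "data": {
  "increments": [
    [0, 0, 0, 0, -1],
    [0, 0, 0.01, 0, -1],
    [0, 0, 0.01, 0, -1],
    [0, 0, 0, 0, -0.2],
    [0, 0, 0, 0, 0.2],
    [0, 0, 0, 0, 0.6],
    [0, 0, 0, 0, 1],
    [0, 0, 0, 0, 1],
    [0, 0, 0, 0, 1],
    [0, 0, 0, 0, 1]
  ],
  "squeeze": 3
}}

```text
t: 19.75
tcp_pos: [0.5156, 0.1555, 0.0597]
tcp_rot: [[0.995, -0.1, -0.0], [-0.1, -0.995, -0.0], [-0.0, 0.0, -1.0]]
force: [-0.0, -0.6, -0.6]
finger_gap: 0.08
finger_force: 0.0
```

{"op": "apply_moves", "data": {
  "increments": [
    [0, 0, 0, 0, 1],
    [0, 0, -0.3, 0, 1],
    [0, 0, -0.9, 0, 1],
    [0, 0, -1.8, 0, 1],
    [0, 0, -2.8, 0, 1],
    [0, 0, -3.8, 0, 1],
    [-0.5, 0, -4.8, 0, 1],
    [-1.0, 0, -5.5, 0, 1],
    [-1.0, 0, -5.5, 0, 1]
  ]
}}

```text
t: 20.65
tcp_pos: [0.4862, 0.1593, 0.2292]
tcp_rot: [[0.995, -0.098, 0.007], [-0.098, -0.995, 0.004], [0.007, -0.005, -1.0]]
force: [0.7, 0.6, -0.6]
finger_gap: 0.087
finger_force: 0.0
```

```bash
python3 - <<'E'
from h import *
im,P,i=cloud("wrist");cv2.imwrite("pics/w6.png",im)
s=robot.get_obs();print(s["tcp_pos"],s["force"],s["finger_gap"],s["t"])
q=rect(P,(.5,.157),.06,.07,.11)
A=np.linalg.lstsq(np.c_[q[:,:2]-q[:,:2].mean(0),np.ones(len(q))],q[:,2],rcond=None)[0];print("slopes",A)
rect(P,(.5,.157),.1,.018,.11)
E
```

```text
[0.4858 0.159  0.2271] [ 0.1622  0.1477 -0.089 ] 0.08706478571906306 20.7
2897 c [499.6 158. ] size [39.8 79.6] long axis deg -6.36 mean [0.5011 0.158  0.0892]
slopes [-0.0153  0.0019  0.0892]
5832 c [491.7 158.6] size [ 74.1 142.6] long axis deg -6.15 mean [0.5034 0.1571 0.0606]
```

View pics/w6.png

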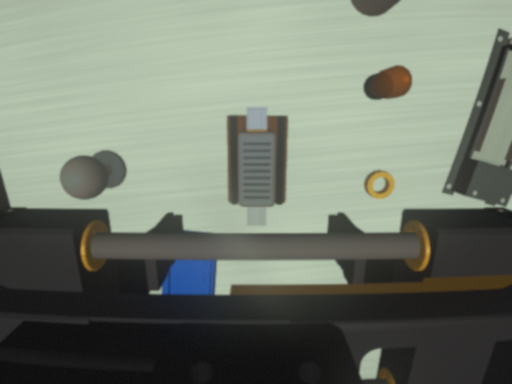

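The head at (257,165) lies flat on the walnut block between its rubber edges. It is centred to about 1 mm, less than 1° off the block's axis, and released. Handing in.

```bash
python3 -c "
from bench import robot
print(robot.sign_off())"
```

```text
the job is handed in; nothing more can be done
None
```

The microphone head came out of the cradle and now rests flat, centred and released on the walnut block between the rubber edges; I handed the job in at about 21 s of the 53 s limit, and no verdict came back.

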